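# Shut and bolt the guard lid of a vial shaker

## Robot

A 7-joint arm with a two-finger parallel gripper is mounted at the origin on a cart in front of the work surface, level with it; the furniture and walls round the work are solid. World frame = base frame: x ahead of the robot, y to its left, z up, the work surface at z = 0. Lengths are in m, angles in rad, forces in N, time in s.
With the tool pointing down it reaches from about 0.425 to 0.925 m from the base axis. Payload 6.8 kg.
Tool frame: the origin (TCP) lies midway between the tips of the shut fingers; the grasp point (between the pads) lies 19 mm behind it; z points along the fingers, y is the direction in which the jaws open and shut (so a half turn about z gives the same grasp; the last joint's range is limited). The gripper opens to 85 mm and grips with 20 to 120 N. Pads are 22 mm wide; open, the fingers measure 114 mm over their backs; the gripper's body (76 mm by 85 mm) begins 54 mm behind the grasp point. The pads swing forward as they close: fully open they stand 13 mm farther back than shut.
Start: joints at [1.185, 0.477, 0.022, 1.555, -0.011, 1.109, -0.083], TCP at [0.185, -0.649, 0.231] pointing down, gripper open.
Joint ranges: [-2.96, 2.96], [-0.34, 2.1], [-1.41, 1.46], [0.24, 2.44], [-1.37, 4.51], [0.17, 1.92], [-2.96, 2.96]. Speed limits (rad/s): [2.39, 2.39, 3.14, 3.14, 3.14, 3.14, 3.14].

## Interface

Orientations are given as a rotation vector (axis times angle).
In Python, from bench import r, imaging gives the robot as it stands.
- The arm moves only by the tool jog_arm, never from a script. Its argument "rows" is a list of rows, each an object with "delta_rot": the turn, a rotation vector about the tool's x, y, z in degrees, a list of three; "xyz": the shift along the tool's x, y, z in cm, a list of three; "fingers": the closure, from 0 (fully open) to 1 (shut). A call has exactly 5 rows; each row is the pose to reach, as a shift and turn from the pose measured when the call began, along the tool's axes at that moment; what a row does not reach only later rows make up. A row lasts 1/12 s, in which the tool goes at most 41.7 mm and 7.16 degrees, less where a joint would pass 70% of its speed; a pose out of reach is approached as far as the arm can. A call with a gripper value outside its range is refused whole. The fingers move at their own pace and stop on an object; "grip_force" is the grip in N (left out, the last holds). Time passes only in rows, so rows that repeat a pose let the fingers close, or fill a call up. It gives the time, the measured TCP pose, the force and the opening at its end, in the units of the state.
- r.get_obs(): the state, without advancing time (a new reading comes with each control period).
- imaging.grab_frame(name): name is "side" or "top" or "wrist"; returns the picture (420x560x3 uint8, blue, green, red); there is no depth.
- imaging.camera_info(name): a dict with "camera_matrix" (3x3 intrinsics, pixels), "xyz" and "attitude" of the camera in the world. Camera axes: x right, y down, z forward; pixel columns grow to the right and rows downward; lengths in m; the calibration is good to about 2 mm. A picture is of the moment at which its call begins: read the wrist's pose just before it. camera_info takes no time and is no camera call; for the wrist camera it gives the pose at the moment of the call.
- r.hand_in(): hands the job in, once; it reports no verdict.
Trained networks look in the newest picture that a camera, given by its name, has taken for a name from the list of things; names that differ only in an ending like _2 or _b are one class to them, and where a whole thing is asked for, a point or a joint stands for the part that bears it (a point fixed in the world has none). Each returns a list of dicts, best first, with "conf" (0 to 1); they miss things now and then, are a little off and sometimes report something else, mostly with a low value. They report only what shows in the picture. A call takes as long as a camera call.
- imaging.find_in(camera, query): "position" ([column, row] in pixels, amid what is visible of it).
- imaging.cut_out(camera, query): "region" (420x560 bool, what is visible of it) and "position" ([column, row] in pixels, amid what is visible of it).
- imaging.tip_of(camera, query): "position" ([column, row] in pixels: a listed point, or the origin of a listed thing).
The state is a dict: "clock": time; "joints": joint angles; "qvel": joint speeds; "tau": joint torques, N m; "tcp_pos": TCP position; "orientation": TCP orientation; "contact_force": force on the tool from outside, world axes, zero at the start; "moment": the same for the moment, N m; "grip_width": finger opening in m.
Only numpy, scipy, OpenCV 4.12 (cv2) and the standard library are available. Lean on these libraries where they do the work, as an engineer would, in place of code of your own. Each camera call takes 0.05 s, during which the arm holds its last target.

## Task

The vial shaker is loaded and must be secured before it runs. Push its raised guard lid down until it is fully shut, then keep the spring safety catch on its front deck pressed down with one fingertip while the other fingertip pushes the bolt's upright tab towards the lid until the bolt is fully home, and let go so that the catch springs back up and locks the bolt. Only press and push, without undue force: do not raise the lid further, and leave the loose vials, jar, marker and syringe round the shaker where they are.

Things in the scene. Friction and masses are not known exactly. Their poses are not given: they have to be found in the camera images.
- shaker: vial shaker, a fixed white and grey instrument 250 x 200 x 100 mm; origin on the table under it, front face (display, dial) 135 mm towards its own -x, back 115 mm towards +x. The deck on its front part is 100 mm above the table and carries the catch (-y side) and the bolt (+y side), middles 68 mm apart; low steel covers round both reach 19 mm above the deck
- lid (a joint): angle of the guard lid (aluminium frame round a clear window, 194 mm wide along y, 12 mm thick, front edge 140 mm from the hinge): 0 = fully shut, grows as it opens upward; its stiff hinge along the shaker's y axis holds it where it is left; pushing it at the front rail takes 1 to 8 N
- lid_hinge (a point): point on the lid's hinge axis, middle of the lid's back edge, 102 mm above the table, at [105, 0, 102] mm in the shaker's frame; z is perpendicular to the lid's underside, -x runs along the lid to its front edge
- lid_front (a point): middle of the top of the lid's front rail (18 mm wide), 131 mm from the hinge axis along the lid and 12 mm above its underside; at [-26, 0, 114] mm in the shaker's frame when shut. The rail can be pushed anywhere along its width. A steel lip with a staple for the bolt stands out 13 mm in front of it, 18 to 50 mm from the middle towards +y
- catch (a joint): how far the safety catch is pressed straight down: 0 = up (locking), 0.009 m = bottomed. Spring: 3 N at the top, 6.6 N at the bottom. It frees the bolt when pressed 4.5 mm or more; let go, it springs back up if the bolt is withdrawn or fully home (last 2 mm of its travel), and rests on the bolt's underside in between
- catch_top (a point): middle of the catch's ribbed top face, a steel pad 50 mm long (x) by 30 mm wide (y), 34 mm above the deck when up and 25 mm when bottomed, at [-94.5, -34, 134] mm in the shaker's frame; axes as the shaker's
- bolt (a joint): travel of the bolt towards the lid (the shaker's +x): 0 = withdrawn, 0.024 m = fully home against its stop, its nose over the lid's lip. It slides with about 2 N (more while the catch rubs on it) once the catch is pressed, is locked but for a few mm of springy play otherwise, and stays where it is left
- bolt_tab (a point): middle of the push face (the face away from the lid) of the bolt's upright steel tab: 24 mm wide (y), 9 mm thick (x), from 22 to 52 mm above the deck; the point is 37 mm above the deck, at [-94.5, 34, 137] mm in the shaker's frame when the bolt is withdrawn; axes as the shaker's
- table_vial_1: loose small capped vial, 12 mm across, 34 mm tall, standing beside the shaker; origin under its middle; leave it
- table_vial_2: loose small capped vial, 12 mm across, 34 mm tall, standing beside the shaker; origin under its middle; leave it
- sample_jar: loose jar with a screw cap, 41 mm across, 53 mm tall, beside the shaker; origin under its middle; leave it
- marker: loose felt marker, 13 x 124 x 15 mm, lying in front of the shaker; origin under its middle; leave it
- syringe: loose glass syringe, 14 x 168 x 14 mm, lying on the table; origin under its middle; leave it

How it is judged:
On the way, in this order (a step that is already met when the one before it is completed fails the run):
1. the guard lid is pushed shut (value of joint lid below 0.03 rad), for 0.2 s.
2. the bolt is past the first 10 mm of its travel while a fingertip presses the catch (value of joint bolt above 0.01 m and contact force between the fingers and catch above 1 N and value of joint lid below 0.03 rad), for 0.05 s.
At the end, for the whole second after the job is handed in: the lid is shut (within 0.03 rad), the bolt is home (21 mm or more of its 24 mm travel) and the catch has sprung back up (within 1.5 mm) so that the bolt is locked (value of joint lid below 0.03 rad and value of joint bolt above 0.021 m and value of joint catch below 0.0015 m); the robot touches nothing.
It fails at once if the lid is raised further instead of pushed shut (value of joint lid above 0.9 rad).
It fails at once if the shaker, its lid, catch or bolt is pushed with more than 60 N (contact force between the fingers and shaker above 60 N).
It fails at once if a loose thing beside the shaker is lifted, carried or pushed more than 20 mm from its place (distance of any of table_vial_1, table_vial_2, sample_jar, marker, syringe from where it was at the start of the episode above 0.02 m).
It also fails if it takes over 42 s, if anything falls off the work surface, if the arm or the gripper's body presses on something with over 40 N, if the wrist force passes 120 N, or if a joint passes its speed limit or range.

## Working session

There is one attempt and no reset: what is moved stays moved. The work goes in short steps, Python scripts to look and compute and a tool call to move; the robot and the scene stay as the last step left them, time stands still between calls to the robot, and variables do not carry over. Pictures are saved under pics/ and viewed, and the job is handed in when it is done.

Besides the shell and the picture viewer there is one more tool, called by a JSON object that holds its "api" and its "payload". jog_arm: Moves the arm, as the interface text tells. Its arguments: {"type":"object","properties":{"rows":{"type":"array","items":{"type":"object","properties":{"delta_rot":{"type":"array","items":{"type":"number"}},"xyz":{"type":"array","items":{"type":"number"}},"fingers":{"type":"number"}}}},"grip_force":{"type":"number"}},"required":["rows"]}

```bash
ls; mkdir -p pics; python3 - <<'E'
from bench import r, imaging
import cv2
print(r.get_obs())
for n in ["side","top","wrist"]:
    im=imaging.grab_frame(n); cv2.imwrite(f"pics/a_{n}.png",im); print(n,imaging.camera_info(n))
E
```

```text
pics
{'clock': 0.0, 'joints': array([ 1.18488507,  0.47780253,  0.02232493,  1.55649296, -0.0115234 ,
        1.10932988, -0.08310575]), 'qvel': array([-1.44819376e-04,  1.57337958e-05,  1.87511173e-04, -7.09232712e-04,
        1.06961681e-03, -7.93757906e-04,  1.05864666e-03]), 'tau': array([-3.72219856e-04, -5.96460485e+01,  1.60767652e+00, -2.81200558e+01,
        1.24144141e-02,  9.44941188e-03, -1.62295657e-05]), 'tcp_pos': array([ 0.18494617, -0.64851763,  0.23030629]), 'orientation': array([-3.10947978e+00, -4.34752546e-01,  5.92179377e-04]), 'contact_force': array([ 0.55337386, -0.68235194, -0.71996775]), 'moment': array([ 0.06251373, -0.02190617,  0.00398101]), 'grip_width': 0.08536698093107131}
side {'camera_matrix': array([[507.24617284,   0.        , 287.0716454 ],
       [  0.        , 507.24617284, 203.85201914],
       [  0.        ,   0.        ,   1.        ]]), 'xyz': array([ 0.53169619, -0.82680327,  0.43737011]), 'attitude': array([-1.91871927,  0.03091141, -0.00716259])}
top {'camera_matrix': array([[481.13154242,   0.        , 277.12160492],
       [  0.        , 481.13154242, 208.14744761],
       [  0.        ,   0.        ,   1.        ]]), 'xyz': array([0.38427659, 0.12141525, 1.2057203 ]), 'attitude': array([-2.19285927,  2.13408379, -0.16223029])}
wrist {'camera_matrix': array([[343.17168177,   0.        , 272.18129579],
       [  0.        , 343.17168177, 210.51110291],
       [  0.        ,   0.        ,   1.        ]]), 'xyz': array([ 0.25436446, -0.62886211,  0.372558  ]), 'attitude': array([ 2.31735606, -1.74701129, -0.25418573])}
```

View pics/a_side.png

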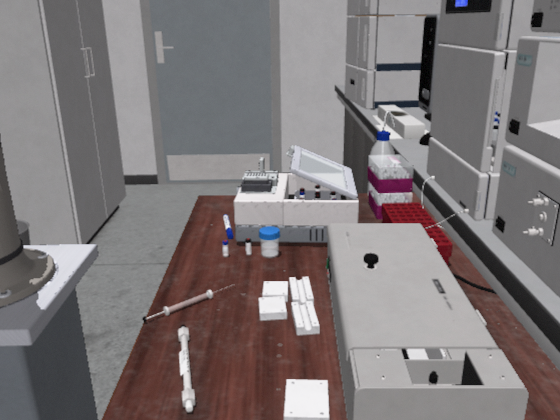

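View pics/a_top.png

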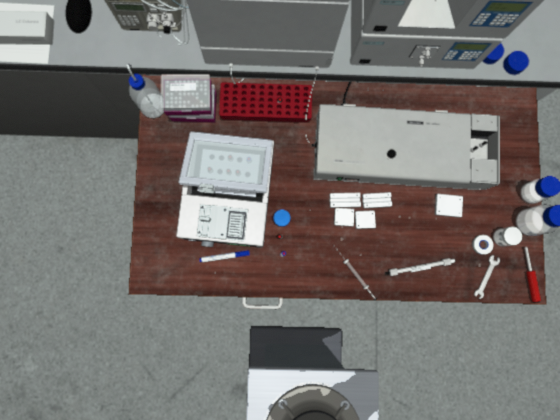

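```bash
python3 - <<'E'
from bench import r, imaging
for c in ["side","top"]:
    for q in ["shaker","lid_hinge","lid_front","catch_top","bolt_tab"]:
        print(c,q,[(round(d["conf"],2),[round(float(v),1) for v in d["position"]]) for d in imaging.tip_of(c,q)][:3])
    for q in ["table_vial_1","sample_jar","marker","syringe"]:
        print(c,q,[(round(d["conf"],2),[round(float(v),1) for v in d["position"]]) for d in imaging.tip_of(c,q)][:3])
E
```

```text
side shaker [(0.9, [297.9, 227.9]), (0.61, [346.0, 184.8])]
side lid_hinge [(0.97, [345.7, 186.0])]
side lid_front [(0.72, [296.8, 156.5])]
side catch_top [(0.48, [255.5, 174.8]), (0.47, [347.3, 184.1]), (0.46, [250.4, 254.9])]
side bolt_tab [(0.65, [258.8, 163.1])]
side table_vial_1 [(0.66, [246.6, 254.6]), (0.47, [226.6, 251.7])]
side sample_jar [(0.76, [267.4, 254.8])]
side marker [(0.66, [227.3, 228.0]), (0.31, [300.9, 229.7])]
side syringe [(0.91, [194.5, 303.7]), (0.27, [227.2, 228.3])]
top shaker [(0.57, [228.9, 189.3])]
top lid_hinge [(0.89, [227.9, 137.3])]
top lid_front [(0.63, [222.4, 178.5])]
top catch_top [(0.63, [235.2, 226.8])]
top bolt_tab [(0.66, [205.7, 219.4])]
top table_vial_1 [(0.44, [281.2, 238.4]), (0.37, [281.3, 253.0])]
top sample_jar [(0.74, [281.5, 219.2])]
top marker [(0.48, [226.3, 255.7]), (0.44, [279.4, 255.2])]
top syringe [(0.5, [352.6, 272.0])]
```

```bash
cat > fit.py <<'E'
import numpy as np, cv2
from scipy.optimize import least_squares
from scipy.spatial.transform import Rotation as R
from bench import r, imaging
CI={c:imaging.camera_info(c) for c in ["side","top","wrist"]}
def proj(c,P,ci=None):
    ci=ci or CI[c]; P=np.atleast_2d(P)
    Rm=R.from_rotvec(ci["attitude"]).as_matrix(); q=(P-ci["xyz"])@Rm
    p=q@ci["camera_matrix"].T; return p[:,:2]/p[:,2:]
def lidpt(a):  # lid_front in shaker frame
    # lid dir -x rotated up
    d=np.array([-np.cos(a),0,np.sin(a)]); n=np.array([np.sin(a),0,np.cos(a)])
    return np.array([.105,0,.102])+.131*d+.012*n
def toworld(p,x):
    c,s=np.cos(x[2]),np.sin(x[2]); p=np.asarray(p,float)
    return np.stack([x[0]+c*p[...,0]-s*p[...,1],x[1]+s*p[...,0]+c*p[...,1],p[...,2]],-1)
E
cat > run1.py <<'E'
from fit import *
PT={"shaker":[0,0,0],"hinge":[.105,0,.102],"catch":[-.0945,-.034,.134],"tab":[-.0945,.034,.137]}
obs=[("side","hinge",345.7,186),("side","tab",258.8,163.1),("side","catch",255.5,174.8),("side","lf",296.8,156.5),("side","shaker",297.9,227.9),
("top","hinge",227.9,137.3),("top","lf",222.4,178.5),("top","catch",235.2,226.8),("top","tab",205.7,219.4),("top","shaker",228.9,189.3)]
def res(x,full=False):
    o=[]
    for c,n,u,v in obs:
        p=lidpt(x[3]) if n=="lf" else PT[n]
        o.append(proj(c,toworld(p,x))[0]-[u,v])
    o=np.array(o); return o if full else o.ravel()
for y0 in [0,-.5,.5]:
  s=least_squares(res,[.6,.2,y0,.6],loss="soft_l1")
  print(s.cost,s.x); 
print(res(s.x,True).round(1))
x=s.x
for n in PT: print(n,toworld(PT[n],x))
np.save("pose.npy",x)
im=cv2.imread("pics/a_top.png"); im2=cv2.imread("pics/a_side.png")
box=[[a,b,.1] for a,b in [(-.135,-.1),(.115,-.1),(.115,.1),(-.135,.1)]]
for c,i in (("top",im),("side",im2)):
    i=cv2.resize(i,None,fx=4,fy=4,interpolation=cv2.INTER_CUBIC)
    q=((proj(c,toworld(box,x))+.5)*4).astype(np.int32); cv2.polylines(i,[q],True,(0,0,255),1)
    for n in PT:
        u=((proj(c,toworld(PT[n],x))[0]+.5)*4).astype(int); cv2.circle(i,tuple(int(k) for k in u),5,(0,255,0),1)
    u=((proj(c,toworld(lidpt(x[3]),x))[0]+.5)*4).astype(int); cv2.circle(i,tuple(int(k) for k in u),5,(255,0,255),2)
    i= i[500:1060,600:1240] if c=="top" else i[540:1060,860:1480]
    cv2.imwrite(f"pics/f_{c}.png",i)
E
python3 run1.py
```

```text
16.285968275143233 [ 0.58508802  0.22297694 -0.0482193   0.42171369]
16.2859682747123 [ 0.585088    0.22297694 -0.04821938  0.42171487]
16.28596827470916 [ 0.585088    0.22297694 -0.04821935  0.42171445]
[[ 3.8 -2.3]
 [-0.4  1.1]
 [ 0.4 -0.5]
 [-0.3 -1.6]
 [ 3.2 -0.7]
 [ 1.3  1.4]
 [ 0.   3. ]
 [ 0.4 -4.2]
 [-0.7  0.8]
 [-0.2  0.5]]
shaker [0.585088   0.22297694 0.        ]
hinge [0.68996596 0.21791587 0.102     ]
catch [0.48905902 0.19357142 0.134     ]
tab [0.49233667 0.26149238 0.137     ]
```

View pics/f_top.png

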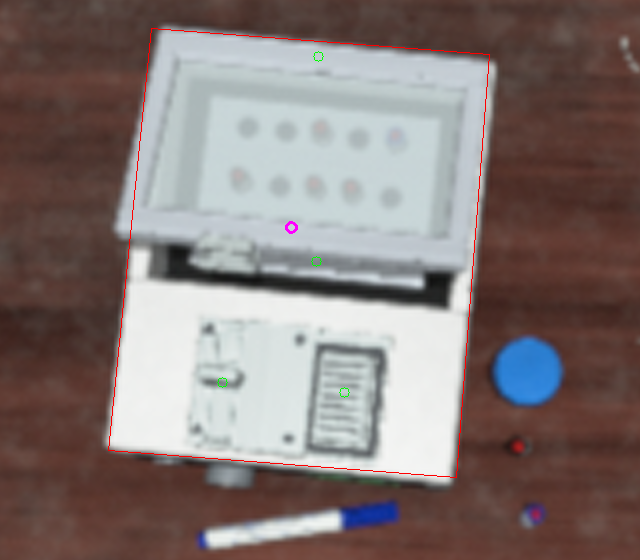

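View pics/f_side.png

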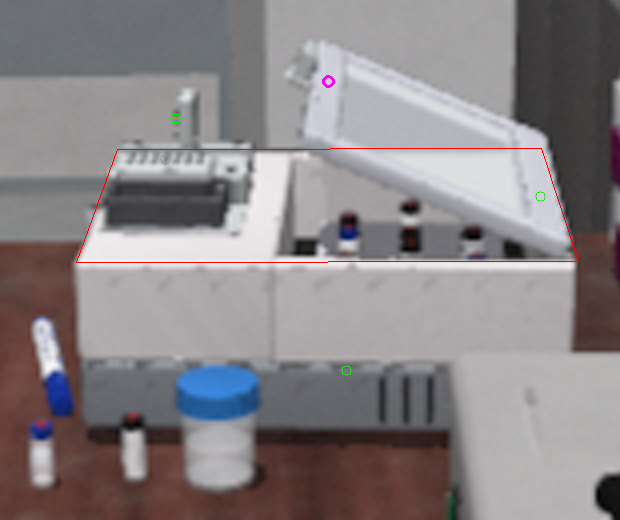

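```bash
cat > go.py <<'E'
import sys, numpy as np
from scipy.spatial.transform import Rotation as R
from bench import r
o=r.get_obs()
def delta(xyz,yaw):
    M=R.from_rotvec(o["orientation"]); 
    T=R.from_euler("z",yaw)*R.from_rotvec([np.pi,0,0])
    d=M.inv().apply(np.array(xyz)-o["tcp_pos"])*100
    q=(M.inv()*T).as_rotvec(degrees=True)
    return d.round(2),q.round(2)
print("t",o["clock"],"tcp",o["tcp_pos"].round(4),"F",o["contact_force"].round(1),"w",round(o["grip_width"],4),"q",o["joints"].round(2))
if len(sys.argv)>4: print(*delta([float(v) for v in sys.argv[1:4]],float(sys.argv[4])))
E
python3 go.py 0.48 -0.4 0.28 -0.048;python3 go.py 0.48 0.0 0.28 -0.048
```

```text
t 1.05 tcp [ 0.1851 -0.6492  0.2313] F [-0.2 -0.1 -0.2] w 0.0855 q [ 1.18  0.48  0.02  1.56 -0.01  1.11 -0.08]
[ 35.19 -15.87  -4.87] [ 0.   -0.   18.67]
t 1.05 tcp [ 0.1851 -0.6492  0.2313] F [-0.2 -0.1 -0.2] w 0.0855 q [ 1.18  0.48  0.02  1.56 -0.01  1.11 -0.08]
[ 46.16 -54.34  -4.87] [ 0.   -0.   18.67]
```

{"api": "jog_arm", "payload": {"rows": [{"xyz": [3.5, -1.6, -1], "delta_rot": [0, 0, 4], "fingers": 1}, {"xyz": [7, -3.2, -2], "delta_rot": [0, 0, 8], "fingers": 1}, {"xyz": [10.5, -4.8, -3], "delta_rot": [0, 0, 12], "fingers": 1}, {"xyz": [14, -6.4, -4], "delta_rot": [0, 0, 16], "fingers": 1}, {"xyz": [17.5, -8, -4.9], "delta_rot": [0, 0, 18.7], "fingers": 1}], "grip_force": 30}}

```text
clock: 1.47
tcp_pos: [0.3327, -0.523, 0.2811]
orientation: [3.14, -0.082, 0.001]
contact_force: [1.0, -0.6, 0.5]
grip_width: 0.0255
```

```bash
python3 go.py 0.48 -0.3 0.28 -0.048; python3 go.py 0.48 0.0 0.28 -0.048
```

```text
t 1.4667 tcp [ 0.3327 -0.523   0.2811] F [ 1.  -0.6  0.5] w 0.0255 q [ 0.88  0.34  0.03  1.64 -0.01  1.16 -0.71]
[ 13.54 -23.04   0.11] [ 0.03 -0.03 -0.25]
t 1.4667 tcp [ 0.3327 -0.523   0.2811] F [ 1.  -0.6  0.5] w 0.0255 q [ 0.88  0.34  0.03  1.64 -0.01  1.16 -0.71]
[ 11.97 -53.     0.09] [ 0.03 -0.03 -0.25]
```

{"api": "jog_arm", "payload": {"rows": [{"xyz": [2.2, -3.5, 0], "fingers": 1}, {"xyz": [4.4, -7, 0], "fingers": 1}, {"xyz": [6.6, -10.5, 0], "fingers": 1}, {"xyz": [8.8, -14, 0], "fingers": 1}, {"xyz": [11, -17.5, 0], "fingers": 1}]}}

```text
$.rows[0]: bad value
```

{"api": "jog_arm", "payload": {"rows": [{"xyz": [0.3, -4, 0], "fingers": 1}, {"xyz": [0.6, -8, 0], "fingers": 1}, {"xyz": [0.9, -12, 0], "fingers": 1}, {"xyz": [1.2, -16, 0], "fingers": 1}, {"xyz": [1.5, -20, 0], "fingers": 1}]}}

```text
$.rows[0]: bad value
```

```bash
python3 go.py 0.48 0.1 0.28 -0.048
```

```text
t 1.4667 tcp [ 0.3327 -0.523   0.2811] F [ 1.  -0.6  0.5] w 0.0255 q [ 0.88  0.34  0.03  1.64 -0.01  1.16 -0.71]
[ 11.45 -62.98   0.09] [ 0.03 -0.03 -0.25]
```

All keys needed per row.

{"api": "jog_arm", "payload": {"rows": [{"xyz": [2.2, -3.5, 0], "delta_rot": [0, 0, 0], "fingers": 1}, {"xyz": [4.4, -7, 0], "delta_rot": [0, 0, 0], "fingers": 1}, {"xyz": [6.6, -10.5, 0], "delta_rot": [0, 0, 0], "fingers": 1}, {"xyz": [8.8, -14, 0], "delta_rot": [0, 0, 0], "fingers": 1}, {"xyz": [11, -17.5, 0], "delta_rot": [0, 0, 0], "fingers": 1}]}}

```text
clock: 1.88
tcp_pos: [0.4525, -0.3523, 0.2814]
orientation: [3.14, -0.082, 0.002]
contact_force: [1.7, -0.3, -1.1]
grip_width: -0.0001
```

{"api": "jog_arm", "payload": {"rows": [{"xyz": [0.3, -4, 0], "delta_rot": [0, 0, 0], "fingers": 1}, {"xyz": [0.6, -8, 0], "delta_rot": [0, 0, 0], "fingers": 1}, {"xyz": [0.9, -12, 0], "delta_rot": [0, 0, 0], "fingers": 1}, {"xyz": [1.2, -16, 0], "delta_rot": [0, 0, 0], "fingers": 1}, {"xyz": [1.5, -20, 0], "delta_rot": [0, 0, 0], "fingers": 1}]}}

```text
clock: 2.3
tcp_pos: [0.4779, -0.1515, 0.2816]
orientation: [3.139, -0.083, 0.003]
contact_force: [0.6, 0.9, 0.3]
grip_width: 0.0001
```

```bash
python3 go.py 0.48 0.1 0.28 -0.048
```

```text
t 2.3 tcp [ 0.4779 -0.1515  0.2816] F [0.6 0.9 0.3] w 0.0001 q [ 0.36  0.15 -0.2   1.89  0.04  1.1  -1.48]
[ -1.11 -25.12   0.12] [ 0.07 -0.1  -0.27]
```

{"api": "jog_arm", "payload": {"rows": [{"xyz": [-0.3, -4, 0], "delta_rot": [0, 0, 0], "fingers": 1}, {"xyz": [-0.6, -8, 0], "delta_rot": [0, 0, 0], "fingers": 1}, {"xyz": [-0.8, -12, 0], "delta_rot": [0, 0, 0], "fingers": 1}, {"xyz": [-1.0, -16, 0], "delta_rot": [0, 0, 0], "fingers": 1}, {"xyz": [-1.0, -20, 0], "delta_rot": [0, 0, 0], "fingers": 1}]}}

```text
clock: 2.72
tcp_pos: [0.4778, 0.0506, 0.2817]
orientation: [3.139, -0.083, 0.004]
contact_force: [1.0, -0.4, 0.0]
grip_width: 0.0001
```

{"api": "jog_arm", "payload": {"rows": [{"xyz": [0, -4, 0], "delta_rot": [0, 0, 0], "fingers": 1}, {"xyz": [0, -8, 0], "delta_rot": [0, 0, 0], "fingers": 1}, {"xyz": [0, -12, 0], "delta_rot": [0, 0, 0], "fingers": 1}, {"xyz": [0, -13, 0], "delta_rot": [0, 0, 0], "fingers": 1}, {"xyz": [0, -13, 0], "delta_rot": [0, 0, 0], "fingers": 1}]}}

```text
clock: 3.13
tcp_pos: [0.484, 0.1848, 0.2817]
orientation: [-3.14, 0.072, -0.004]
contact_force: [-0.3, -0.2, -0.3]
grip_width: 0.0001
```

```bash
python3 go.py; python3 - <<'E'
from fit import *
im=imaging.grab_frame("wrist"); cv2.imwrite("pics/b_wrist.png",im)
for q in ["lid_hinge","lid_front","catch_top","bolt_tab"]:
        print(q,[(round(d["conf"],2),[round(float(v),1) for v in d["position"]]) for d in imaging.tip_of("wrist",q)][:3])
print(CI["wrist"]); 
x=np.load("pose.npy")
for p in ([-.0945,-.034,.134],[-.0945,.034,.137],lidpt(x[3]),[.105,0,.102]): print(proj("wrist",toworld(p,x)))
E
```

```text
t 3.1333 tcp [0.484  0.1848 0.2817] F [-0.3 -0.2 -0.3] w 0.0001 q [-0.08  0.2  -0.47  1.84  0.1   1.12 -2.2 ]
lid_hinge [(0.64, [181.4, 191.0]), (0.23, [244.2, 225.1])]
lid_front [(0.78, [214.2, 86.6])]
catch_top [(0.57, [262.1, 187.8])]
bolt_tab [(0.67, [178.4, 189.8])]
{'camera_matrix': array([[343.17168177,   0.        , 272.18129579],
       [  0.        , 343.17168177, 210.51110291],
       [  0.        ,   0.        ,   1.        ]]), 'xyz': array([0.5556793 , 0.18162641, 0.42393922]), 'attitude': array([ 2.02448747, -2.11795359, -0.30396427])}
[[262.03512956 190.84752863]]
[[182.61759621 191.39440852]]
[[211.85492543  83.66112942]]
[[218.94461321 -64.21461337]]
```

View pics/b_wrist.png

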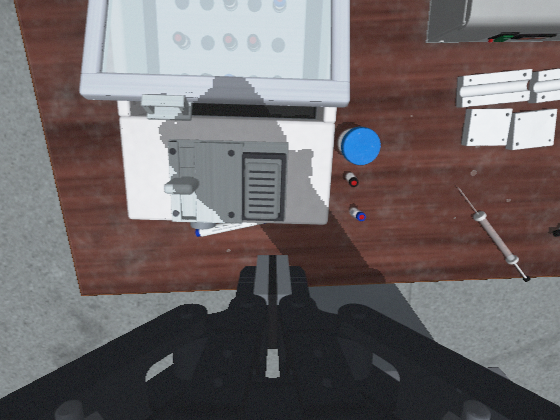

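```bash
cat > run2.py <<'E'
from fit import *
PT={"hinge":[.105,0,.102],"catch":[-.0945,-.034,.134],"tab":[-.0945,.034,.137],"fl":[-.135,.1,.1],"fr":[-.135,-.1,.1],"br":[.115,-.1,.1]}
obs=[("side","hinge",345.7,186),("side","tab",258.8,163.1),("side","catch",255.5,174.8),("side","lf",296.8,156.5),("side","fr",234.2,201.2),("side","br",358.7,201.2),
("top","hinge",227.9,137.3),("top","lf",222.4,178.5),("top","catch",235.2,226.8),("top","tab",205.7,219.4),("top","fl",177,238),("top","fr",263.7,246.2),
("wrist","lf",214.2,86.6),("wrist","catch",262.1,187.8),("wrist","tab",178.4,189.8),("wrist","fl",128,217),("wrist","fr",327,223)]
def res(x,full=False):
    o=[]
    for c,n,u,v in obs:
        p=lidpt(x[3]) if n=="lf" else PT[n]
        o.append((proj(c,toworld(p,x))[0]-[u,v])*(1 if full else {"side":2,"top":2.2,"wrist":.85}[c]))
    o=np.array(o); return o if full else o.ravel()
s=least_squares(res,[.6,.2,0,.6],loss="soft_l1",f_scale=3)
x=s.x; print(x)
for ob,q in zip(obs,res(x,True).round(1)): print(ob[:2],q)
for n in PT: print(n,toworld(PT[n],x).round(4))
print(toworld(lidpt(x[3]),x), toworld([-.018,-.02,.2],x))
np.save("pose.npy",x)
E
python3 run2.py
```

```text
[ 0.58562028  0.21988695 -0.05501459  0.41290333]
('side', 'hinge') [ 4.3 -1.8]
('side', 'tab') [-0.1  1.4]
('side', 'catch') [ 0.6 -0.2]
('side', 'lf') [-0.2 -0.8]
('side', 'fr') [-0.8 -0.7]
('side', 'br') [ 0.7 -0.6]
('top', 'hinge') [3.  1.2]
('top', 'lf') [1.4 3.1]
('top', 'catch') [ 1.5 -4.3]
('top', 'tab') [0.4 0.4]
('top', 'fl') [ 0.6 -1.3]
('top', 'fr') [ 1.  -2.4]
('wrist', 'lf') [-8.5 -0.5]
('wrist', 'catch') [-5.1  4.2]
('wrist', 'tab') [-0.9  3. ]
('wrist', 'fl') [-4.1  7. ]
('wrist', 'fr') [-1.7  0.8]
hinge [0.6905 0.2141 0.102 ]
catch [0.4894 0.1911 0.134 ]
tab [0.4931 0.259  0.137 ]
fl [0.4563 0.3272 0.1   ]
fr [0.4453 0.1275 0.1   ]
br [0.6949 0.1137 0.1   ]
[0.57546021 0.22044647 0.16555793] [0.56654778 0.20090697 0.2       ]
```

```bash
python3 go.py 0.566 0.201 0.19 -0.055
```

```text
t 3.3833 tcp [0.485  0.1784 0.2814] F [ 0.2 -0.4  0.1] w 0.0001 q [-0.07  0.2  -0.46  1.84  0.1   1.12 -2.2 ]
[ 7.94 -2.73  9.15] [ 0.14 -0.14 -0.04]
```

{"api": "jog_arm", "payload": {"rows": [{"xyz": [2.6, -1, 2], "delta_rot": [0, 0, 0], "fingers": 1}, {"xyz": [5.3, -1.8, 4], "delta_rot": [0, 0, 0], "fingers": 1}, {"xyz": [7.9, -2.7, 6.5], "delta_rot": [0, 0, 0], "fingers": 1}, {"xyz": [7.9, -2.7, 9.1], "delta_rot": [0, 0, 0], "fingers": 1}, {"xyz": [7.9, -2.7, 9.1], "delta_rot": [0, 0, 0], "fingers": 1}]}}

```text
clock: 3.8
tcp_pos: [0.564, 0.1975, 0.1851]
orientation: [3.134, -0.092, -0.009]
contact_force: [-1.6, -0.6, -0.3]
grip_width: 0.0002
```

```bash
python3 go.py 0.566 0.201 0.115 -0.055; python3 - <<'E'
from fit import *
a=imaging.grab_frame("wrist");b=imaging.grab_frame("side")
cv2.imwrite("pics/c.png",np.vstack([a[:,:], ])); cv2.imwrite("pics/c_side.png",cv2.resize(b[110:270,200:400],None,fx=4,fy=4))
E
```

```text
t 3.8 tcp [0.564  0.1975 0.1851] F [-1.6 -0.6 -0.3] w 0.0002 q [-0.12  0.44 -0.42  1.76  0.21  0.99 -2.25]
[ 0.22 -0.41  7.01] [ 0.37  0.32 -0.21]
```

View pics/c_side.png

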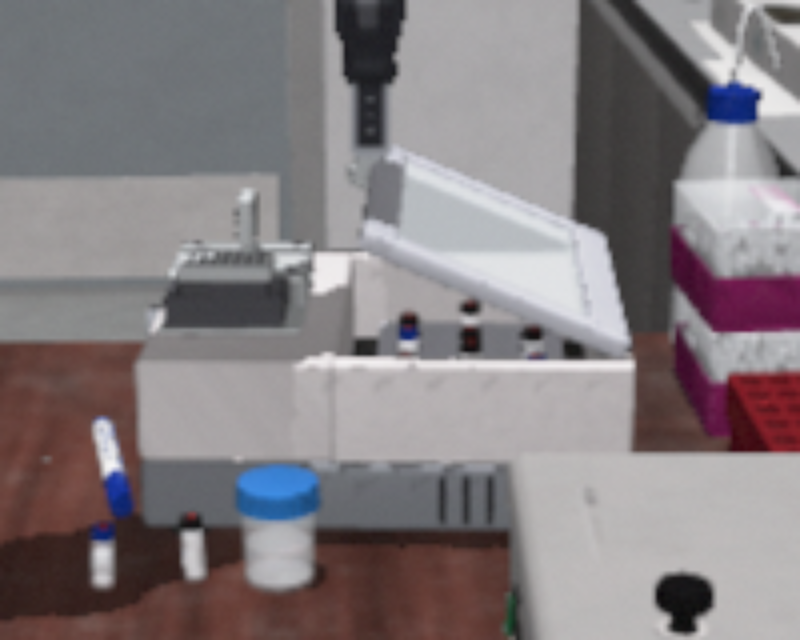

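View pics/c.png

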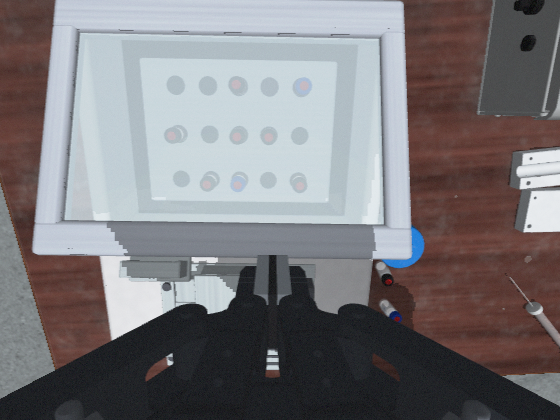

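```bash
python3 - <<'E'
from fit import *
o=r.get_obs(); t=o["tcp_pos"]
for dz in (0,-.02,-.03,-.07):
  for dx in (-.011,0,.011): print(dz,dx,proj("wrist",t+[dx,0,dz])[0].round(1))
x=np.load("pose.npy"); print(proj("wrist",toworld(lidpt(x[3]),x)))
E
```

```text
0 -0.011 [273.9 295.2]
0 0 [272.5 273.8]
0 0.011 [271.2 251.6]
-0.02 -0.011 [273.5 275.3]
-0.02 0 [272.3 255.9]
-0.02 0.011 [271.1 235.7]
-0.03 -0.011 [273.4 266.8]
-0.03 0 [272.3 248.3]
-0.03 0.011 [271.1 229.1]
-0.07 -0.011 [273.  240.2]
-0.07 0 [272.  224.4]
-0.07 0.011 [271.  208.2]
[[230.2289826  235.71143817]]
```

{"api": "jog_arm", "payload": {"rows": [{"xyz": [0.6, -0.4, 1], "delta_rot": [0, 0, 0], "fingers": 1}, {"xyz": [0.6, -0.4, 2], "delta_rot": [0, 0, 0], "fingers": 1}, {"xyz": [0.6, -0.4, 3], "delta_rot": [0, 0, 0], "fingers": 1}, {"xyz": [0.6, -0.4, 4], "delta_rot": [0, 0, 0], "fingers": 1}, {"xyz": [0.6, -0.4, 5], "delta_rot": [0, 0, 0], "fingers": 1}]}}

```text
clock: 4.32
tcp_pos: [0.5709, 0.2028, 0.1396]
orientation: [3.137, -0.089, 0.0]
contact_force: [-0.7, 0.7, 2.7]
grip_width: 0.0
```

```bash
python3 go.py 0.570 0.201 0.113 -0.055; python3 - <<'E'
from fit import *
b=imaging.grab_frame("side")
cv2.imwrite("pics/d_side.png",cv2.resize(b[110:270,200:400],None,fx=4,fy=4))
E
```

```text
t 4.3167 tcp [0.5709 0.2028 0.1396] F [-0.7  0.7  2.7] w 0.0 q [-0.14  0.5  -0.41  1.79  0.24  0.91 -2.28]
[-0.08  0.18  2.66] [ 0.21 -0.02 -0.11]
```

View pics/d_side.png

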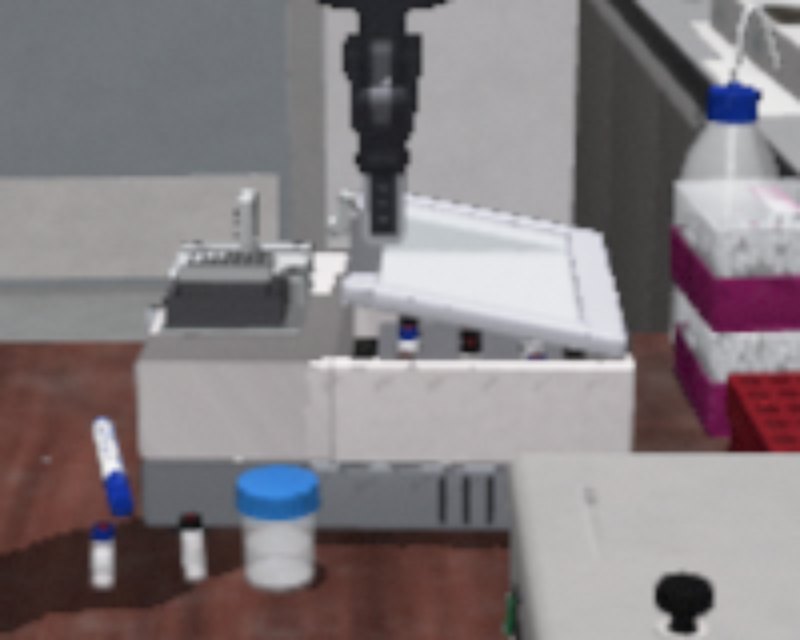

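{"api": "jog_arm", "payload": {"rows": [{"xyz": [-0.1, 0, 0.6], "delta_rot": [0, 0, 0], "fingers": 1}, {"xyz": [-0.2, 0, 1.2], "delta_rot": [0, 0, 0], "fingers": 1}, {"xyz": [-0.3, 0, 1.7], "delta_rot": [0, 0, 0], "fingers": 1}, {"xyz": [-0.4, 0, 2.1], "delta_rot": [0, 0, 0], "fingers": 1}, {"xyz": [-0.4, 0, 2.3], "delta_rot": [0, 0, 0], "fingers": 1}]}}

```text
clock: 4.78
tcp_pos: [0.5657, 0.2024, 0.114]
orientation: [3.136, -0.089, -0.004]
contact_force: [-0.7, -0.4, 10.6]
grip_width: 0.0001
```

{"api": "jog_arm", "payload": {"rows": [{"xyz": [0, 0, 0.1], "delta_rot": [0, 0, 0], "fingers": 1}, {"xyz": [0, 0, 0.2], "delta_rot": [0, 0, 0], "fingers": 1}, {"xyz": [0, 0, 0.3], "delta_rot": [0, 0, 0], "fingers": 1}, {"xyz": [0, 0, 0.3], "delta_rot": [0, 0, 0], "fingers": 1}, {"xyz": [0, 0, 0.3], "delta_rot": [0, 0, 0], "fingers": 1}]}}

```text
clock: 5.2
tcp_pos: [0.5658, 0.2025, 0.1137]
orientation: [3.135, -0.089, -0.003]
contact_force: [-7.6, -3.8, 22.9]
grip_width: -0.0
```

{"api": "jog_arm", "payload": {"rows": [{"xyz": [0, 0, -2], "delta_rot": [0, 0, 0], "fingers": 1}, {"xyz": [0, 0, -5], "delta_rot": [0, 0, 0], "fingers": 0.7}, {"xyz": [-2, -0.5, -8], "delta_rot": [0, 0, 0], "fingers": 0.4}, {"xyz": [-5, -1.3, -10], "delta_rot": [0, 0, 0], "fingers": 0.28}, {"xyz": [-8.5, -2, -10], "delta_rot": [0, 0, 0], "fingers": 0.28}]}}

```text
clock: 5.62
tcp_pos: [0.4845, 0.2291, 0.218]
orientation: [3.138, -0.093, 0.008]
contact_force: [-1.0, 1.9, 0.7]
grip_width: 0.0479
```

{"api": "jog_arm", "payload": {"rows": [{"xyz": [0, 0, 0], "delta_rot": [0, 0, 0], "fingers": 0.28}, {"xyz": [0, 0, 0], "delta_rot": [0, 0, 0], "fingers": 0.28}, {"xyz": [0, 0, 0], "delta_rot": [0, 0, 0], "fingers": 0.28}, {"xyz": [0, 0, 0], "delta_rot": [0, 0, 0], "fingers": 0.28}, {"xyz": [0, 0, 0], "delta_rot": [0, 0, 0], "fingers": 0.28}]}}

```text
clock: 6.03
tcp_pos: [0.4852, 0.2283, 0.2173]
orientation: [3.138, -0.096, 0.007]
contact_force: [0.5, -0.6, 0.7]
grip_width: 0.0615
```

```bash
python3 go.py 0.48 0.225 0.16 -0.055; python3 - <<'E'
from fit import *
o=r.get_obs(); t=o["tcp_pos"]
a=imaging.grab_frame("wrist");b=imaging.grab_frame("side")
for q in ["lid_front","catch_top","bolt_tab"]:
        print(q,[(round(d["conf"],2),[round(float(v),1) for v in d["position"]]) for d in imaging.tip_of("wrist",q)][:3])
x=np.load("pose.npy")
for p in (lidpt(0),[-.0945,-.034,.134],[-.0945,.034,.137]): print(proj("wrist",toworld(p,x)))
for f in (-.035,.035): print("tip",proj("wrist",t+[0,f,.004]))
cv2.imwrite("pics/e.png",a);cv2.imwrite("pics/e_side.png",cv2.resize(b[110:270,200:400],None,fx=4,fy=4))
E
```

```text
t 6.0333 tcp [0.4852 0.2283 0.2173] F [ 0.5 -0.6  0.7] w 0.0615 q [-0.17  0.3  -0.47  1.88  0.17  1.   -2.34]
[-0.52  0.35  5.73] [ 0.13 -0.25 -0.35]
lid_front [(0.56, [272.6, 105.7])]
catch_top [(0.86, [321.1, 208.6])]
bolt_tab [(0.58, [220.9, 211.9])]
[[275.75596045 105.66553613]]
[[326.02732132 209.6410954 ]]
[[226.09171385 211.43436157]]
tip [[351.32568008 273.51011228]]
tip [[194.35142357 282.24614004]]
```

View pics/e.png

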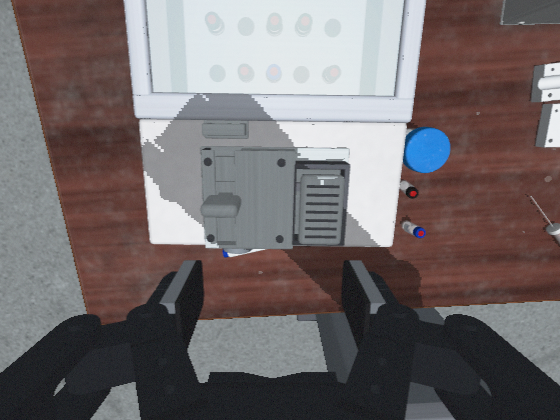

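View pics/e_side.png

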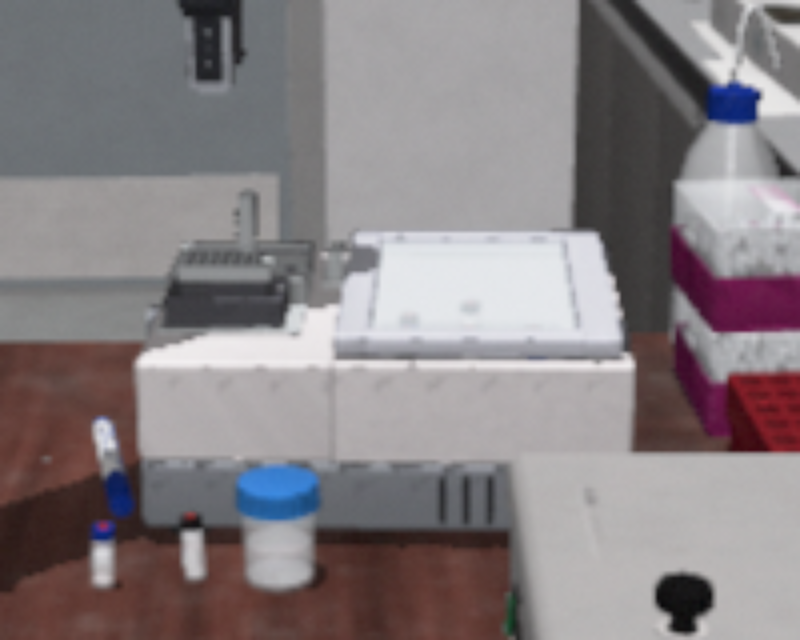

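```bash
python3 go.py 0.477 0.228 0.145 -0.055
```

```text
t 6.2833 tcp [0.4847 0.2289 0.2176] F [-0.3 -0.2 -0.1] w 0.0613 q [-0.17  0.3  -0.47  1.88  0.17  1.   -2.34]
[-0.8   0.13  7.26] [ 0.11 -0.27 -0.28]
```

{"api": "jog_arm", "payload": {"rows": [{"xyz": [-0.8, 0.1, 2], "delta_rot": [0.1, -0.3, -0.3], "fingers": 0.28}, {"xyz": [-0.8, 0.1, 4], "delta_rot": [0.1, -0.3, -0.3], "fingers": 0.28}, {"xyz": [-0.8, 0.1, 6], "delta_rot": [0.1, -0.3, -0.3], "fingers": 0.28}, {"xyz": [-0.8, 0.1, 6.8], "delta_rot": [0.1, -0.3, -0.3], "fingers": 0.28}, {"xyz": [-0.8, 0.1, 6.8], "delta_rot": [0.1, -0.3, -0.3], "fingers": 0.28}]}}

```text
clock: 6.7
tcp_pos: [0.4758, 0.2275, 0.1477]
orientation: [3.139, -0.086, -0.007]
contact_force: [0.3, -0.4, 0.6]
grip_width: 0.0616
```

```bash
python3 go.py 0.477 0.228 0.14 -0.055; python3 - <<'E'
from fit import *
o=r.get_obs(); t=o["tcp_pos"]
a=imaging.grab_frame("wrist");b=imaging.grab_frame("side")
for q in ["catch_top","bolt_tab"]:
        print(q,[(round(d["conf"],2),[round(float(v),1) for v in d["position"]]) for d in imaging.tip_of("wrist",q)][:3])
x=np.load("pose.npy"); x[1]+=.003
for p in ([-.0945,-.034,.134],[-.0945,.034,.137]): print(proj("wrist",toworld(p,x)))
cv2.imwrite("pics/g.png",a);cv2.imwrite("pics/g_side.png",cv2.resize(b[110:210,200:300],None,fx=6,fy=6,interpolation=cv2.INTER_CUBIC))
E
```

```text
t 6.7 tcp [0.4758 0.2275 0.1477] F [ 0.3 -0.4  0.6] w 0.0616 q [-0.19  0.38 -0.45  1.96  0.21  0.86 -2.39]
[ 0.12 -0.06  0.77] [0.11 0.23 0.02]
catch_top [(0.47, [271.9, 82.7]), (0.42, [429.2, 191.4])]
bolt_tab [(0.72, [193.1, 232.8])]
[[340.0707542  231.79422173]]
[[197.61927965 233.93469304]]
```

View pics/g.png

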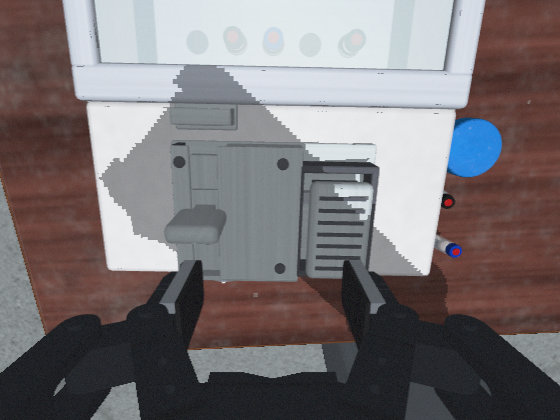

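View pics/g_side.png

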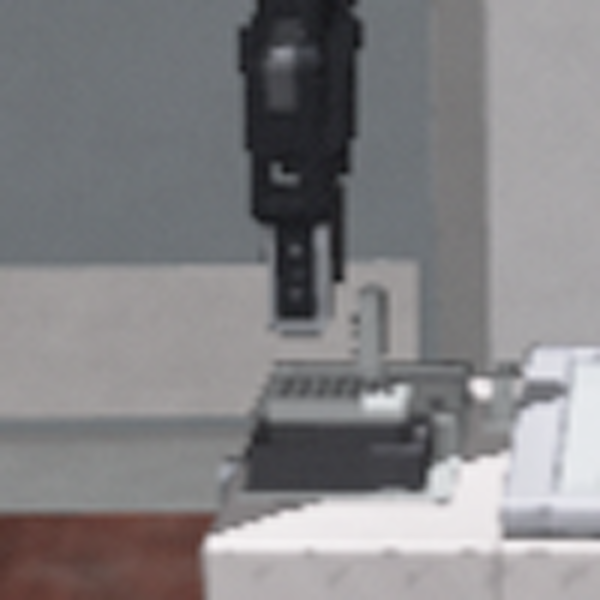

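{"api": "jog_arm", "payload": {"rows": [{"xyz": [0, 0, 0.4], "delta_rot": [0.1, 0.2, 0], "fingers": 0.28}, {"xyz": [0, 0, 0.8], "delta_rot": [0.1, 0.2, 0], "fingers": 0.28}, {"xyz": [0, 0, 1.2], "delta_rot": [0.1, 0.2, 0], "fingers": 0.28}, {"xyz": [0, 0, 1.5], "delta_rot": [0.1, 0.2, 0], "fingers": 0.28}, {"xyz": [0, 0, 1.5], "delta_rot": [0.1, 0.2, 0], "fingers": 0.28}]}}

```text
clock: 7.32
tcp_pos: [0.4773, 0.2285, 0.135]
orientation: [-3.138, 0.086, -0.006]
contact_force: [0.4, -0.1, -0.7]
grip_width: 0.0615
```

{"api": "jog_arm", "payload": {"rows": [{"xyz": [0, 0, 0.1], "delta_rot": [0, 0, 0], "fingers": 0.28}, {"xyz": [0, 0, 0.2], "delta_rot": [0, 0, 0], "fingers": 0.28}, {"xyz": [0, 0, 0.3], "delta_rot": [0, 0, 0], "fingers": 0.28}, {"xyz": [0, 0, 0.3], "delta_rot": [0, 0, 0], "fingers": 0.28}, {"xyz": [0, 0, 0.3], "delta_rot": [0, 0, 0], "fingers": 0.28}]}}

```text
clock: 7.73
tcp_pos: [0.4773, 0.2285, 0.132]
orientation: [-3.138, 0.086, -0.006]
contact_force: [-0.5, 1.2, -0.2]
grip_width: 0.0616
```

{"api": "jog_arm", "payload": {"rows": [{"xyz": [0, 0, 0.1], "delta_rot": [0, 0, 0], "fingers": 0.28}, {"xyz": [0, 0, 0.2], "delta_rot": [0, 0, 0], "fingers": 0.28}, {"xyz": [0, 0, 0.3], "delta_rot": [0, 0, 0], "fingers": 0.28}, {"xyz": [0, 0, 0.4], "delta_rot": [0, 0, 0], "fingers": 0.28}, {"xyz": [0, 0, 0.4], "delta_rot": [0, 0, 0], "fingers": 0.28}]}}

```text
clock: 8.15
tcp_pos: [0.4774, 0.2286, 0.128]
orientation: [-3.138, 0.086, -0.006]
contact_force: [-0.4, 0.8, 3.1]
grip_width: 0.0615
```

{"api": "jog_arm", "payload": {"rows": [{"xyz": [0, 0, 0.1], "delta_rot": [0, 0, 0], "fingers": 0.28}, {"xyz": [0, 0, 0.2], "delta_rot": [0, 0, 0], "fingers": 0.28}, {"xyz": [0, 0, 0.2], "delta_rot": [0, 0, 0], "fingers": 0.28}, {"xyz": [0, 0, 0.2], "delta_rot": [0, 0, 0], "fingers": 0.28}, {"xyz": [0, 0, 0.2], "delta_rot": [0, 0, 0], "fingers": 0.28}]}}

```text
clock: 8.57
tcp_pos: [0.4774, 0.2286, 0.1261]
orientation: [-3.139, 0.086, -0.006]
contact_force: [-0.6, -0.5, 4.0]
grip_width: 0.0613
```

```bash
python3 go.py; python3 - <<'E'
from fit import *
a=imaging.grab_frame("wrist");b=imaging.grab_frame("side")
cv2.imwrite("pics/h.png",a);cv2.imwrite("pics/h_side.png",cv2.resize(b[110:210,200:300],None,fx=6,fy=6,interpolation=cv2.INTER_CUBIC))
E
```

```text
t 8.5667 tcp [0.4774 0.2286 0.1261] F [-0.6 -0.5  4. ] w 0.0613 q [-0.2   0.41 -0.44  1.98  0.24  0.8  -2.41]
```

View pics/h_side.png

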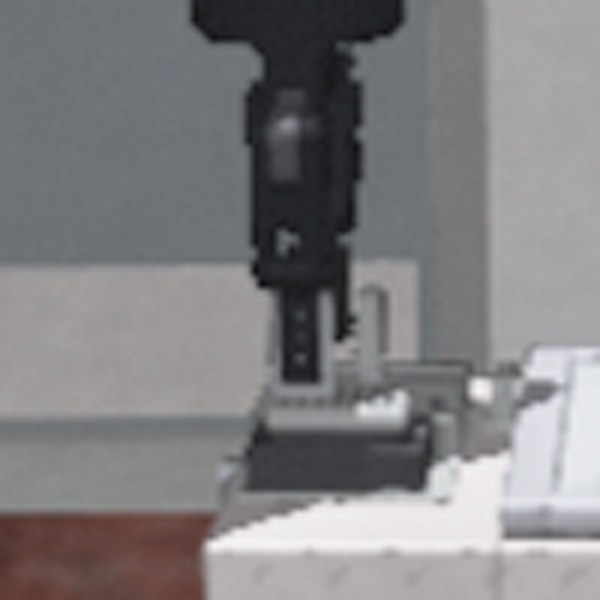

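View pics/h.png

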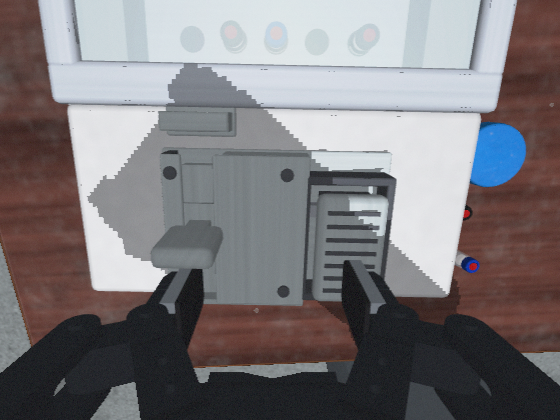

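{"api": "jog_arm", "payload": {"rows": [{"xyz": [0, 0, 0.15], "delta_rot": [0, 0, 0], "fingers": 0.28}, {"xyz": [0, 0, 0.3], "delta_rot": [0, 0, 0], "fingers": 0.28}, {"xyz": [0, 0, 0.45], "delta_rot": [0, 0, 0], "fingers": 0.28}, {"xyz": [0, 0, 0.45], "delta_rot": [0, 0, 0], "fingers": 0.28}, {"xyz": [0, 0, 0.45], "delta_rot": [0, 0, 0], "fingers": 0.28}]}}

```text
clock: 9.08
tcp_pos: [0.4774, 0.2286, 0.1215]
orientation: [-3.139, 0.086, -0.005]
contact_force: [-1.0, -1.4, 4.6]
grip_width: 0.0618
```

{"api": "jog_arm", "payload": {"rows": [{"xyz": [0.2, 0, 0], "delta_rot": [0, 0, 0], "fingers": 0.28}, {"xyz": [0.4, 0, 0], "delta_rot": [0, 0, 0], "fingers": 0.28}, {"xyz": [0.6, 0, 0], "delta_rot": [0, 0, 0], "fingers": 0.28}, {"xyz": [0.8, 0, 0], "delta_rot": [0, 0, 0], "fingers": 0.28}, {"xyz": [0.8, 0, 0], "delta_rot": [0, 0, 0], "fingers": 0.28}]}}

```text
clock: 9.5
tcp_pos: [0.4844, 0.2283, 0.1212]
orientation: [-3.139, 0.085, -0.002]
contact_force: [-2.8, -0.1, 5.0]
grip_width: 0.061
```

{"api": "jog_arm", "payload": {"rows": [{"xyz": [0, 0, 0.1], "delta_rot": [0, 0, 0], "fingers": 0.28}, {"xyz": [0.1, 0, 0.1], "delta_rot": [0, 0, 0], "fingers": 0.28}, {"xyz": [0.2, 0, 0.1], "delta_rot": [0, 0, 0], "fingers": 0.28}, {"xyz": [0.3, 0, 0.1], "delta_rot": [0, 0, 0], "fingers": 0.28}, {"xyz": [0.3, 0, 0.1], "delta_rot": [0, 0, 0], "fingers": 0.28}]}}

```text
clock: 9.92
tcp_pos: [0.4859, 0.2283, 0.1199]
orientation: [-3.14, 0.085, 0.002]
contact_force: [-5.0, -0.7, 6.8]
grip_width: 0.0615
```

```bash
python3 go.py; python3 - <<'E'
from fit import *
a=imaging.grab_frame("wrist");b=imaging.grab_frame("side")
cv2.imwrite("pics/i.png",a);cv2.imwrite("pics/i_side.png",cv2.resize(b[110:210,200:300],None,fx=6,fy=6,interpolation=cv2.INTER_CUBIC))
E
```

```text
t 9.9167 tcp [0.4859 0.2283 0.1199] F [-5.  -0.7  6.8] w 0.0615 q [-0.2   0.43 -0.44  1.96  0.24  0.8  -2.4 ]
```

View pics/i_side.png

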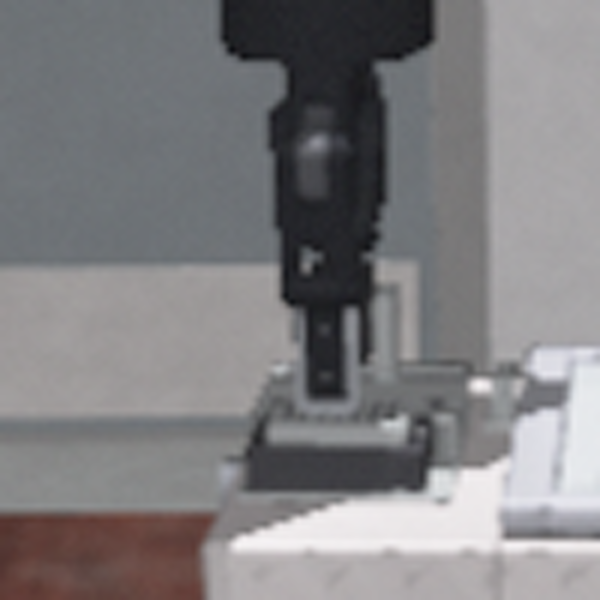

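View pics/i.png

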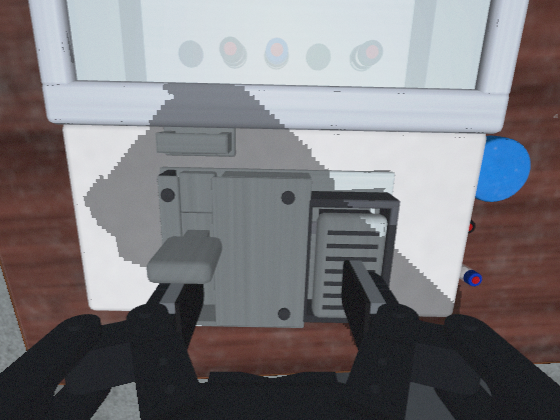

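{"api": "jog_arm", "payload": {"rows": [{"xyz": [0.2, 0, 0], "delta_rot": [0, 0, 0], "fingers": 0.28}, {"xyz": [0.4, 0, 0], "delta_rot": [0, 0, 0], "fingers": 0.28}, {"xyz": [0.6, 0, 0], "delta_rot": [0, 0, 0], "fingers": 0.28}, {"xyz": [0.8, 0, 0], "delta_rot": [0, 0, 0], "fingers": 0.28}, {"xyz": [0.8, 0, 0], "delta_rot": [0, 0, 0], "fingers": 0.28}]}}

```text
clock: 10.43
tcp_pos: [0.4926, 0.228, 0.1196]
orientation: [3.14, -0.084, -0.006]
contact_force: [-5.2, -1.2, 6.8]
grip_width: 0.0613
```

{"api": "jog_arm", "payload": {"rows": [{"xyz": [0.2, 0, 0], "delta_rot": [0, 0, 0], "fingers": 0.28}, {"xyz": [0.4, 0, 0], "delta_rot": [0, 0, 0], "fingers": 0.28}, {"xyz": [0.6, 0, 0], "delta_rot": [0, 0, 0], "fingers": 0.28}, {"xyz": [0.8, 0, 0], "delta_rot": [0, 0, 0], "fingers": 0.28}, {"xyz": [0.8, 0, 0], "delta_rot": [0, 0, 0], "fingers": 0.28}]}}

```text
clock: 10.85
tcp_pos: [0.4985, 0.2277, 0.1194]
orientation: [3.139, -0.083, -0.012]
contact_force: [-7.3, -0.2, 11.4]
grip_width: 0.0614
```

{"api": "jog_arm", "payload": {"rows": [{"xyz": [0.1, 0, 0], "delta_rot": [0, 0, 0], "fingers": 0.28}, {"xyz": [0.2, 0, 0], "delta_rot": [0, 0, 0], "fingers": 0.28}, {"xyz": [0.3, 0, 0], "delta_rot": [0, 0, 0], "fingers": 0.28}, {"xyz": [0.4, 0, 0], "delta_rot": [0, 0, 0], "fingers": 0.28}, {"xyz": [0.4, 0, 0], "delta_rot": [0, 0, 0], "fingers": 0.28}]}}

```text
clock: 11.27
tcp_pos: [0.5004, 0.2278, 0.1194]
orientation: [3.138, -0.083, -0.017]
contact_force: [-8.1, -0.6, 11.8]
grip_width: 0.0613
```

```bash
python3 go.py; python3 - <<'E'
from fit import *
a=imaging.grab_frame("wrist");b=imaging.grab_frame("side")
cv2.imwrite("pics/j.png",a);cv2.imwrite("pics/j_side.png",cv2.resize(b[110:210,200:300],None,fx=6,fy=6,interpolation=cv2.INTER_CUBIC))
E
```

```text
t 11.2667 tcp [0.5004 0.2278 0.1194] F [-8.1 -0.6 11.8] w 0.0613 q [-0.19  0.45 -0.43  1.92  0.24  0.83 -2.38]
```

View pics/j_side.png

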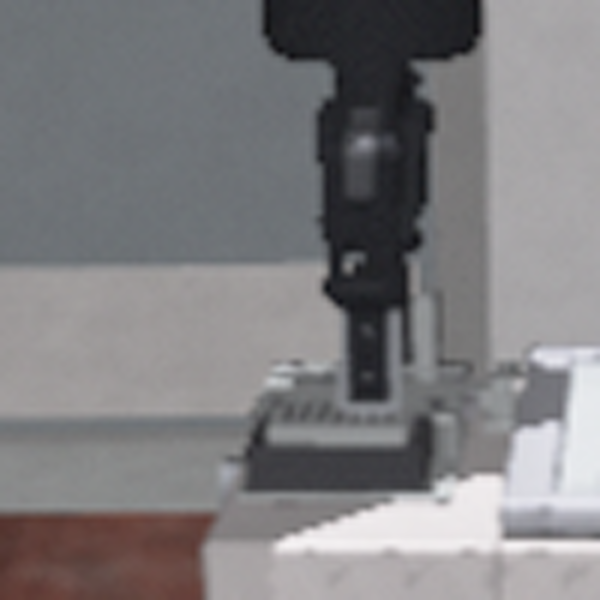

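View pics/j.png

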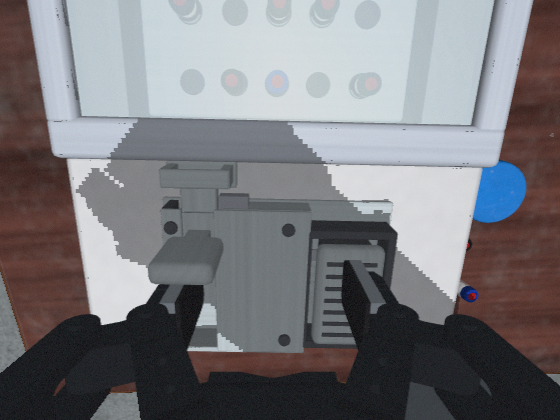

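{"api": "jog_arm", "payload": {"rows": [{"xyz": [0.15, 0, -0.1], "delta_rot": [0, 0, 0], "fingers": 0.28}, {"xyz": [0.3, 0, -0.1], "delta_rot": [0, 0, 0], "fingers": 0.28}, {"xyz": [0.45, 0, -0.1], "delta_rot": [0, 0, 0], "fingers": 0.28}, {"xyz": [0.6, 0, -0.1], "delta_rot": [0, 0, 0], "fingers": 0.28}, {"xyz": [0.6, 0, -0.1], "delta_rot": [0, 0, 0], "fingers": 0.28}]}}

```text
clock: 11.78
tcp_pos: [0.5041, 0.2278, 0.12]
orientation: [3.137, -0.08, -0.023]
contact_force: [-7.7, -0.7, 9.2]
grip_width: 0.0614
```

{"api": "jog_arm", "payload": {"rows": [{"xyz": [0.15, 0, 0], "delta_rot": [0, 0, 0], "fingers": 0.28}, {"xyz": [0.3, 0, 0], "delta_rot": [0, 0, 0], "fingers": 0.28}, {"xyz": [0.45, 0, 0], "delta_rot": [0, 0, 0], "fingers": 0.28}, {"xyz": [0.5, 0, 0], "delta_rot": [0, 0, 0], "fingers": 0.28}, {"xyz": [0.5, 0, 0], "delta_rot": [0, 0, 0], "fingers": 0.28}]}}

```text
clock: 12.2
tcp_pos: [0.5043, 0.228, 0.1195]
orientation: [3.134, -0.076, -0.036]
contact_force: [-15.5, -2.3, 15.4]
grip_width: 0.0615
```

{"api": "jog_arm", "payload": {"rows": [{"xyz": [0.2, 0, -0.1], "delta_rot": [0, 0, 0], "fingers": 0.28}, {"xyz": [0.4, 0, -0.1], "delta_rot": [0, 0, 0], "fingers": 0.28}, {"xyz": [0.5, 0, -0.1], "delta_rot": [0, 0, 0], "fingers": 0.28}, {"xyz": [0.5, 0, -0.1], "delta_rot": [0, 0, 0], "fingers": 0.28}, {"xyz": [0.5, 0, -0.1], "delta_rot": [0, 0, 0], "fingers": 0.28}]}}

```text
clock: 12.62
tcp_pos: [0.5042, 0.2279, 0.1199]
orientation: [3.131, -0.071, -0.049]
contact_force: [-16.1, -2.2, 14.4]
grip_width: 0.0617
```

```bash
python3 go.py .5043 .228 .1195 -.055; python3 - <<'E'
from fit import *
a=imaging.grab_frame("wrist");b=imaging.grab_frame("side")
cv2.imwrite("pics/k.png",a);cv2.imwrite("pics/k_side.png",cv2.resize(b[110:210,200:300],None,fx=6,fy=6,interpolation=cv2.INTER_CUBIC))
E
```

```text
t 12.6167 tcp [0.5042 0.2279 0.1199] F [-16.1  -2.2  14.4] w 0.0617 q [-0.19  0.47 -0.44  1.9   0.24  0.86 -2.36]
[ 0.01 -0.01  0.04] [0.58 1.77 0.56]
```

View pics/k_side.png

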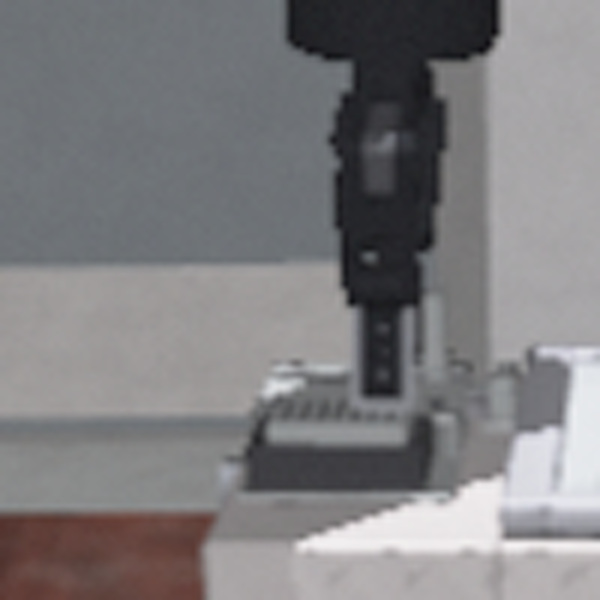

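View pics/k.png

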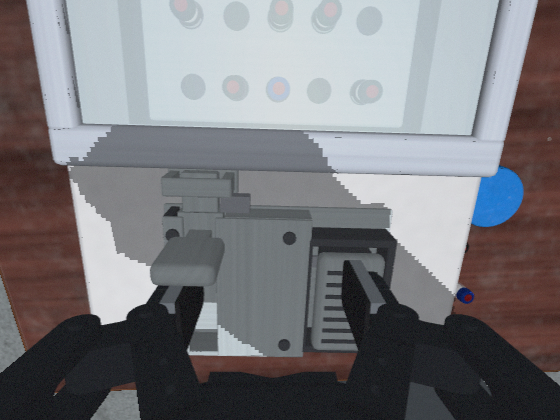

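{"api": "jog_arm", "payload": {"rows": [{"xyz": [0.3, 0, -0.1], "delta_rot": [0, 0.5, 0], "fingers": 0.28}, {"xyz": [0.6, 0, -0.1], "delta_rot": [0, 1, 0], "fingers": 0.28}, {"xyz": [0.9, 0, -0.1], "delta_rot": [0, 1.5, 0], "fingers": 0.28}, {"xyz": [0.9, 0, -0.1], "delta_rot": [0, 1.8, 0], "fingers": 0.28}, {"xyz": [0.9, 0, -0.1], "delta_rot": [0, 1.8, 0], "fingers": 0.28}]}}

```text
clock: 13.13
tcp_pos: [0.5051, 0.2281, 0.1195]
orientation: [3.126, -0.062, -0.02]
contact_force: [-23.6, -1.9, 18.0]
grip_width: 0.0616
```

{"api": "jog_arm", "payload": {"rows": [{"xyz": [0, 0, -0.1], "delta_rot": [0, 0, 0], "fingers": 0.28}, {"xyz": [-0.2, 0, -0.6], "delta_rot": [0, 0, 0], "fingers": 0.28}, {"xyz": [-0.3, 0, -1.8], "delta_rot": [0, 0, 0], "fingers": 0.28}, {"xyz": [-0.4, 0, -4], "delta_rot": [0, 0, 0], "fingers": 0.28}, {"xyz": [-0.5, 0, -7], "delta_rot": [0, 0, 0], "fingers": 0.28}]}}

```text
clock: 13.55
tcp_pos: [0.4998, 0.2283, 0.1888]
orientation: [3.125, -0.062, -0.026]
contact_force: [-0.0, -0.3, 0.1]
grip_width: 0.0612
```

{"api": "jog_arm", "payload": {"rows": [{"xyz": [-1, 0, -3], "delta_rot": [0, 0, 0], "fingers": 0.28}, {"xyz": [-2, 0, -4], "delta_rot": [0, 0, 0], "fingers": 0.28}, {"xyz": [-2, 0, -4], "delta_rot": [0, 0, 0], "fingers": 0.28}, {"xyz": [-2, 0, -4], "delta_rot": [0, 0, 0], "fingers": 0.28}, {"xyz": [-2, 0, -4], "delta_rot": [0, 0, 0], "fingers": 0.28}]}}

```text
clock: 13.97
tcp_pos: [0.4802, 0.2291, 0.2281]
orientation: [3.124, -0.063, -0.028]
contact_force: [0.4, -0.3, 0.1]
grip_width: 0.0618
```

```bash
python3 go.py; python3 - <<'E'
from fit import *
CI["wrist"]=imaging.camera_info("wrist")
a=imaging.grab_frame("wrist");b=imaging.grab_frame("side")
for c in ("side","wrist"):
  if c=="side": imaging.grab_frame
  for q in ["lid_front","catch_top","bolt_tab"]:
        print(c,q,[(round(d["conf"],2),[round(float(v),1) for v in d["position"]]) for d in imaging.tip_of(c,q)][:3])
x=np.load("pose.npy"); x[1]+=.003
for n,p in (("lf",lidpt(0)),("c_up",[-.0945,-.034,.134]),("c_dn",[-.0945,-.034,.125]),("t0",[-.0945,.034,.137]),("t24",[-.0705,.034,.137])): print(n,proj("wrist",toworld(p,x)),proj("side",toworld(p,x)))
cv2.imwrite("pics/l.png",a);cv2.imwrite("pics/l_side.png",cv2.resize(b[110:210,200:300],None,fx=6,fy=6,interpolation=cv2.INTER_CUBIC))
E
```

```text
t 13.9667 tcp [0.4802 0.2291 0.2281] F [ 0.4 -0.3  0.1] w 0.0618 q [-0.17  0.3  -0.48  1.86  0.16  1.05 -2.32]
side lid_front [(0.62, [286.7, 176.1])]
side catch_top [(0.78, [256.5, 174.7]), (0.46, [268.5, 256.5]), (0.43, [348.1, 184.1])]
side bolt_tab [(0.65, [271.5, 162.5]), (0.44, [228.6, 227.2])]
wrist lid_front [(0.56, [273.1, 95.3])]
wrist catch_top [(0.85, [317.1, 196.8])]
wrist bolt_tab [(0.94, [220.3, 160.1])]
lf [[271.94297615  95.15846389]] [[289.30499751 178.54124086]]
c_up [[318.78638209 197.07993387]] [[256.10158944 174.21113324]]
c_dn [[316.98733212 193.86774924]] [[256.23430866 178.32504966]]
t0 [[222.27277381 197.18822647]] [[258.73500932 164.13060917]]
t24 [[221.28050735 162.94824376]] [[269.53933756 164.11117385]]
```

View pics/l_side.png

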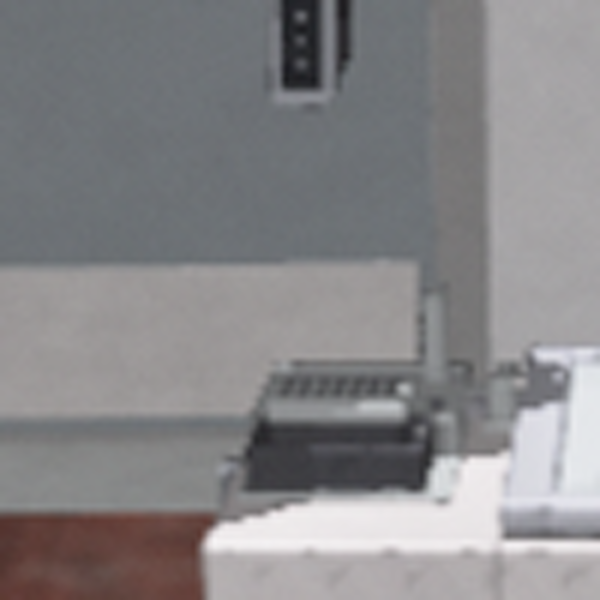

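View pics/l.png

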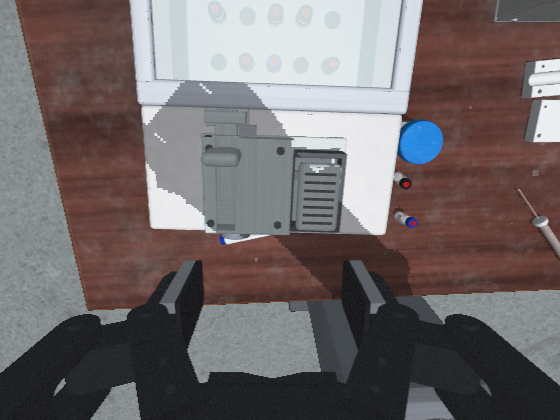

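```bash
python3 -c "
from bench import r
print(r.hand_in())"
```

```text
the job is handed in; nothing more can be done
None
```

The lid is shut, the bolt is fully home, and the catch has sprung back up to lock it. I handed the job in at about 14 s of the 42 s allowed; no verdict was reported.

- **Lid:** I pushed it down with the shut fingers until it stopped at z ≈ 0.114 m under about 23 N.
- **Bolt:** I pressed the catch with one fingertip and pushed the bolt tab with the other until it stayed at its stop under about 24 N. I then lifted straight off.
- **Last checks:** after letting go, the side and wrist pictures agreed on all three parts:
  - The lid's front edge was at its shut position.
  - The catch was at its up height: row 174.7, against 174.2 expected when up and 178.3 when down.
  - The bolt tab was within about 2 to 3 pixels of its 24 mm position.
- **Robot clear:** the contact force read about zero.
- **Loose things:** I never touched them. The vials, jar and syringe looked unmoved in the last wrist picture, and the marker showed only in part there.

- **Calibration mismatch:** the fixed cameras and the wrist camera disagreed by about 3 mm sideways on where the shaker stood. I used the wrist view for the fingertip work.
- **Tool tilt:** the tool tilted about 2° while pushing against the bolt's stop. It stayed in contact with the catch and tab.

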